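Pop and swing open the touch-latch door in front of the hole punch

TASK

The clear organizer on the desk has two push-to-open doors. Press the door of the compartment that holds the hole punch so that its catch lets go and it springs ajar, then push that door wide open with a fingertip behind it, about square to the front, so the punch can be reached. Leave the other door shut and everything else where it stands, and finish clear of it all.

Things in the scene. Friction and masses are not known exactly. Their poses are not given: they have to be found in the camera images.
- organizer: Clear acrylic desk organizer, fixed, 130 deep (x), 350 wide (y), 124 high, walls 4 mm. Origin: centre of the underside; front (-x, case edges at x = -65 mm) faces the robot, +y left seen from the robot. A divider at y = 0 makes two compartments, each closed by an upright smoke-tinted door standing 7 mm off the case (outer face x = -78), hinged at the outer side; the free edges meet at the middle.
- door_left_press (a point): Point on the outer face of the left door, 145 mm from the hinge axis, 94 mm above the desk; moves with the door. Pressed here, the door yields 3 mm at 2 to 3 N, then the catch lets go (stop at 5.8 mm). The door is 6 mm thick, reaches 169 mm from the hinge axis, z 4 to 124 mm.
- door_right_press (a point): The same point on the right door, the mirror image of the left. Behind each door: a catch hook on its inner face 155 mm from the hinge (10 mm wide, 26 mm deep, z 94 to 110) and a thin spring plunger from the case, 50 mm from the hinge at z = 60.
- door_left_hinge (a point): Top end of the left door's vertical hinge axis, mid-thickness of the door, 124 mm above the desk; at x = -75, y = +172 mm in the organizer's frame.
- door_right_hinge (a point): Top end of the right door's vertical hinge axis, mid-thickness of the door, 124 mm above the desk; at x = -75, y = -172 mm in the organizer's frame.
- door_left (a joint): Angle (rad) of the left door (+y compartment). 0 = shut, latched; grows as its free edge swings out to the front, stop at 1.75 (1.57 = square to the front). Can be pressed in to -0.04; the catch lets go at about -0.02, then a spring drives the door to about 0.5, where it stands ajar. Beyond that only slight friction acts and it stays where left.
- door_right (a joint): Angle (rad) of the right door (-y compartment). 0 = shut, latched; grows as its free edge swings out to the front, stop at 1.75 (1.57 = square to the front). Can be pressed in to -0.04; the catch lets go at about -0.02, then a spring drives the door to about 0.5, where it stands ajar. Beyond that only slight friction acts and it stays where left.
- punch: Two-hole paper punch of green plastic and steel, 50 by 105 by 56 mm high, loose on the floor of one compartment (left or right, it varies), its length along the width of the compartment. Origin: centre of its underside.
- tin: Aluminium tin with a hinged lid, shut, 57 by 97 by 35 mm high, loose in the other compartment. Origin: centre of its underside.
- elephant: White ceramic elephant figurine, 110 mm long, 55 wide, 77 high, standing loose on the desk to one side of the organizer. Origin: on the desk between its feet.
- tape: Clear plastic tape dispenser, 130 by 45 by 72 mm high, loose on the desk to the other side. Origin: centre of its underside.
- pen: Stainless steel pen, 134 mm long, 9 mm thick, lying loose on the desk close beside the organizer, to its left. Origin: underneath its middle.

How it is judged:
On the way:
1. the door in front of the punch has sprung ajar (beyond 0.3 rad) (((y of punch in the frame of organizer above 0 m and value of joint door_left above 0.3 rad) or (y of punch in the frame of organizer below 0 m and value of joint door_right above 0.3 rad))), for 0.2 s.
At the end, for the whole second after the job is handed in: The door of the punch's compartment stands open by more than 1.25 rad (72 degrees) and at rest, the other door is still shut (under 0.03 rad), and the punch, tin, elephant, tape dispenser and pen are within 30 mm of where they stood (((y of punch in the frame of organizer above 0 m and value of joint door_left above 1.25 rad and value of joint door_right below 0.03 rad) or (y of punch in the frame of organizer below 0 m and value of joint door_right above 1.25 rad and value of joint door_left below 0.03 rad)) and velocity of joint door_left between -0.1 and 0.1 rad/s and velocity of joint door_right between -0.1 and 0.1 rad/s and distance of each of punch, tin, elephant, tape, pen from where it was at the start of the episode below 0.03 m); the robot touches nothing.
It fails at once if the other compartment's door is opened ((y of punch in the frame of organizer above 0 m and value of joint door_right above 0.06 rad) or (y of punch in the frame of organizer below 0 m and value of joint door_left above 0.06 rad)).
It fails at once if the hole punch or the tin is shifted or lifted by more than 30 mm (distance of any of punch, tin from where it was at the start of the episode above 0.03 m).
It fails at once if the elephant, tape dispenser or pen is shifted or lifted by more than 30 mm (distance of any of elephant, tape, pen from where it was at the start of the episode above 0.03 m).
It also fails if it takes over 43 s, if anything falls off the work surface, if the arm or the gripper's body presses on something with over 40 N, if the wrist force passes 120 N, or if a joint passes its speed limit or range.

ROBOT

A 6-joint arm with a two-finger parallel gripper is mounted at the origin on the work surface. World frame = base frame: x ahead of the robot, y to its left, z up, the work surface at z = 0. Lengths are in m, angles in rad, forces in N, time in s.
With the tool pointing down it reaches from about 0.35 to 0.775 m from the base axis. Payload 7.3 kg.
Tool frame: the origin (TCP) lies at the very end of the fingers, on their centre line; the grasp point (between the pads) lies 19 mm behind it; z points along the fingers, y is the direction in which the jaws open and shut (so a half turn about z gives the same grasp; the last joint's range is limited). The gripper opens to 92 mm and grips with 3 to 60 N. Pads are 19 mm wide; open, the fingers measure 130 mm over their backs; the gripper's body (75 mm by 190 mm) begins 47 mm behind the grasp point.
Start: joints at [-0.146, 0.342, 1.524, -0, 1.275, -0.146], TCP at [0.525, 0, 0.227] pointing down, gripper open.
Joint ranges: [-2.53, 2.53], [-0.77, 2.02], [0.04, 2.7], [-1, 4.14], [0.28, 2.66], [-3.11, 3.11]. Speed limits (rad/s): [2.57, 2.57, 3.14, 3.14, 3.14, 3.14].

INTERFACE

Orientations are given as [roll, pitch, yaw] about the fixed x, y, z axes, in that order (R = Rz(yaw) Ry(pitch) Rx(roll)).
In Python, from cell import robot gives the robot as it stands.
- The arm moves only by the tool apply_moves, never from a script. Its argument "plan" is a list of rows, each an object of numbers: "tx", "ty", "tz": the shift along the tool's x, y, z in m; "yaw": the turn about the tool's z in rad; "grip": the opening, from -1 (shut) to 1 (fully open), so that 0 is half open. In form: [{"tx": .., "ty": .., "tz": .., "yaw": .., "grip": ..}, ...]. A call has 1 to 8 rows; each row is the pose to reach, as a shift and turn from the pose commanded when the call began, along the tool's axes at that moment; what a row does not reach only later rows make up. A row lasts 1/8 s, in which the tool goes at most 62.5 mm and 10.7 degrees, less where a joint would pass 70% of its speed; a pose out of reach is approached as far as the arm can. A call with a gripper value outside its range is refused whole. The fingers move at their own pace and stop on an object; "force" is the grip in N (left out, the last holds). Time passes only in rows, so rows that repeat a pose let the fingers close. It gives the time, the measured TCP pose, the force and the opening at its end, in the units of the state.
- robot.observe(): the state, without advancing time (a new reading comes with each control period).
- robot.read_camera(name): name is "scene" or "side" or "wrist"; returns (picture, depth): 480x640x3 uint8, red, green, blue; 480x640 float32, m along the optical axis (not along the pixel's ray), 0 where there is no reading.
- robot.get_calibration(name): a dict with "camera_matrix" (3x3 intrinsics, pixels), "k1" (the pictures are not rectified: a ray, as slopes to the right and down, at radius r is drawn at 1 + k1 r^2 times it, then the intrinsics apply), "R" (3x3) and "t" (3): a world point X has camera coordinates R X + t. Camera axes: x right, y down, z forward; pixel columns grow to the right and rows downward; lengths in m; the calibration is good to about 2 mm. A picture is of the moment at which its call begins: read the wrist's pose just before it. get_calibration takes no time and is no camera call; for the wrist camera it gives the pose at the moment of the call.
- robot.hand_in(): hands the job in, once; it reports no verdict.
Trained networks look in the newest picture that a camera, given by its name, has taken for a name from the list of things; names that differ only in an ending like _2 or _b are one class to them, and where a whole thing is asked for, a point or a joint stands for the part that bears it (a point fixed in the world has none). Each returns a list of dicts, best first, with "confidence" (0 to 1); they miss things now and then, are a little off and sometimes report something else, mostly with a low value. They report only what shows in the picture. A call takes as long as a camera call.
- robot.outline_of(label, camera): "region" (480x640 bool, what is visible of it) and "pixel" ([row, column] in pixels, amid what is visible of it).
- robot.tip_of(label, camera): "pixel" ([row, column] in pixels: a listed point, or the origin of a listed thing).
The state is a dict: "time": time; "qpos": joint angles; "qvel": joint speeds; "joint_efforts": joint torques, N m; "tool_pos": TCP position; "tool_rot": TCP orientation; "contact_force": force on the tool from outside, world axes, zero at the start; "torque": the same for the moment, N m; "opening": finger opening in m.
Only numpy, scipy, OpenCV 4.12 (cv2) and the standard library are available. Lean on these libraries where they do the work, as an engineer would, in place of code of your own. Each camera call takes 0.05 s, during which the arm holds its last target.

## Working session

There is one attempt and no reset: what is moved stays moved. The work goes in short steps, Python scripts to look and compute and a tool call to move; the robot and the scene stay as the last step left them, time stands still between calls to the robot, and variables do not carry over. Pictures are saved under pics/ and viewed, and the job is handed in when it is done.

Besides the shell and the picture viewer there is one more tool, called after "Call:" as name(argument=value, ...) on one line, values as JSON. apply_moves: Moves the arm, as the interface text tells. Its arguments: {"type":"object","properties":{"plan":{"type":"array","items":{"type":"object","properties":{"tx":{"type":"number"},"ty":{"type":"number"},"tz":{"type":"number"},"yaw":{"type":"number"},"grip":{"type":"number"}}}},"force":{"type":"number"}},"required":["plan"]}

```bash
mkdir -p pics; ls
cat > h.py <<'E'
import numpy as np, cv2
from cell import robot
def cal(n):
    c=robot.get_calibration(n); return np.array(c["camera_matrix"]),c["k1"],np.array(c["R"]),np.array(c["t"])
def ray(n,px):
    K,k1,R,t=cal(n)
    r,c=px
    p=cv2.undistortPoints(np.array([[[c,r]]],float),K,np.array([k1,0,0,0,0.]))[0,0]
    return -R.T@t, R.T@np.array([p[0],p[1],1.])
def at_z(n,px,z):
    o,d=ray(n,px); return o+d*(z-o[2])/d[2]
def at_d(n,px,dep):
    o,d=ray(n,px); return o+d*dep
def proj(n,X):
    K,k1,R,t=cal(n); 
    p=cv2.projectPoints(np.array(X,float).reshape(-1,1,3),cv2.Rodrigues(R)[0],t,K,np.array([k1,0,0,0,0.]))[0].reshape(-1,2)
    return p[:,::-1]
def snap(n,f):
    im,d=robot.read_camera(n); cv2.imwrite("pics/"+f,im[:,:,::-1]); np.save("d_"+n+".npy",d); return im,d
E
python3 - <<'E'
from h import *
print({k:np.round(v,3) if not isinstance(v,dict) else v for k,v in robot.observe().items()})
for n in("scene","side","wrist"):
    snap(n,n+"0.png")
    K,k1,R,t=cal(n);print(n,np.round(-R.T@t,3),np.round(R[2],2),K[0,0],k1)
for n in("scene","side"):
  for l in("door_left_hinge","door_right_hinge","door_left_press","door_right_press","punch","tin","organizer","elephant","tape","pen"):
    r=robot.tip_of(l,n)
    zz=dict(door_left_hinge=.124,door_right_hinge=.124,door_left_press=.094,door_right_press=.094).get(l,0.004 if l in("punch","tin") else 0)
    for q in r[:2]: print(n,l,np.round(q["pixel"],1),round(q["confidence"],2),np.round(at_z(n,q["pixel"],zz),4))
print(robot.observe()["time"])
E
```

```text
pics
{'time': np.float64(0.0), 'qpos': array([-0.146,  0.343,  1.525, -0.   ,  1.275, -0.146]), 'qvel': array([-0.001, -0.001,  0.   , -0.002,  0.   , -0.   ]), 'joint_efforts': array([ 1.0000e-03, -4.3125e+01, -2.4422e+01,  7.2000e-02,  5.6000e-02,
       -0.0000e+00]), 'tool_pos': array([0.525, 0.   , 0.226]), 'tool_rot': array([-3.14 , -0.   ,  1.571]), 'contact_force': array([-0.175, -0.488,  0.147]), 'torque': array([-0.025,  0.042,  0.011]), 'opening': np.float64(0.092)}
scene [1.009 0.685 1.191] [-0.29 -0.5  -0.81] 558.4641203891157 -0.07070321393768952
side [ 1.141 -0.475  1.065] [-0.44  0.39 -0.81] 482.51353324424156 -0.08435290861766075
wrist [0.525 0.072 0.385] [-0.   -0.27 -0.96] 432.71194534545106 -0.09950849082895076
scene door_left_hinge [238.4 327.5] 0.62 [0.608  0.0265 0.124 ]
scene door_left_hinge [294. 380.] 0.6 [0.5814 0.2137 0.124 ]
scene door_right_hinge [193.9 292.4] 0.7 [ 0.6169 -0.135   0.124 ]
scene door_left_press [252.4 342. ] 0.93 [0.5868 0.0603 0.094 ]
scene door_right_press [239.4 331.6] 0.72 [0.5895 0.0154 0.094 ]
scene organizer [284.1 312.5] 0.63 [ 0.6634  0.0537 -0.    ]
scene organizer [354.2 452.8] 0.28 [0.471 0.376 0.   ]
scene elephant [353.6 453.7] 0.87 [0.4683 0.3759 0.    ]
scene tape [147.6 299.8] 0.8 [ 0.4682 -0.38    0.    ]
scene tape [193.  295.1] 0.29 [ 0.5631 -0.2296  0.    ]
scene pen [365.3 363.5] 0.59 [0.6657 0.2983 0.    ]
side door_left_hinge [186.7 373.1] 0.5 [0.5778 0.2088 0.124 ]
side door_left_press [223.2 336.2] 0.82 [0.5895 0.0682 0.094 ]
side door_right_press [239.6 318.4] 0.59 [ 0.5996 -0.0009  0.094 ]
side organizer [267.9 350.1] 0.86 [0.6719 0.0482 0.    ]
side organizer [236.9 319.6] 0.67 [0.5424 0.0536 0.    ]
side elephant [168.4 383. ] 0.61 [0.4685 0.3767 0.    ]
side tape [310.2 170.6] 0.72 [ 0.4747 -0.3787  0.    ]
side pen [217.8 410.6] 0.54 [0.6591 0.2965 0.    ]
1.15
```

View pics/scene0.png

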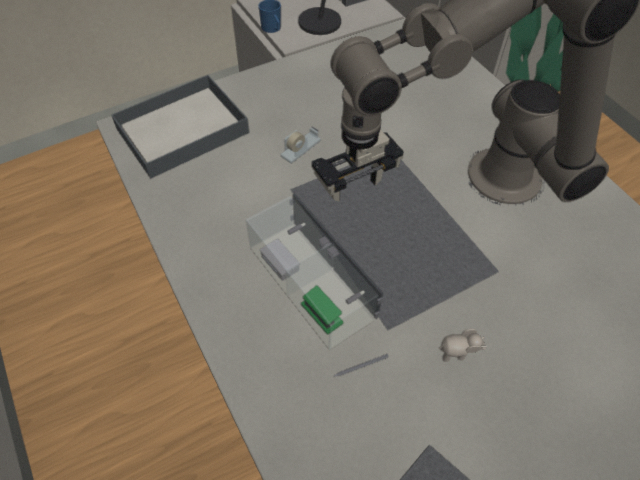

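View pics/side0.png

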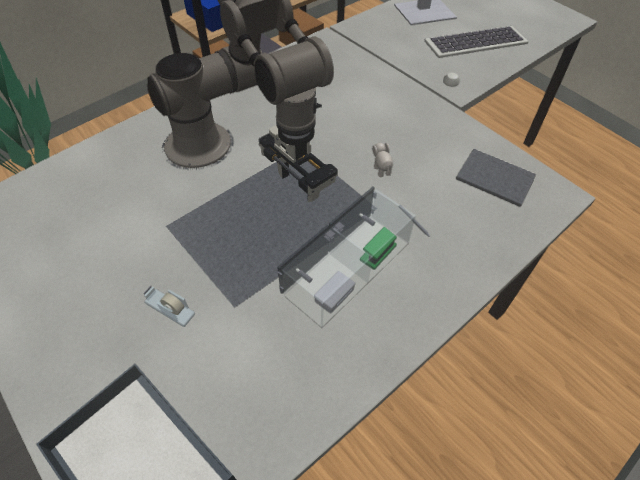

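View pics/wrist0.png

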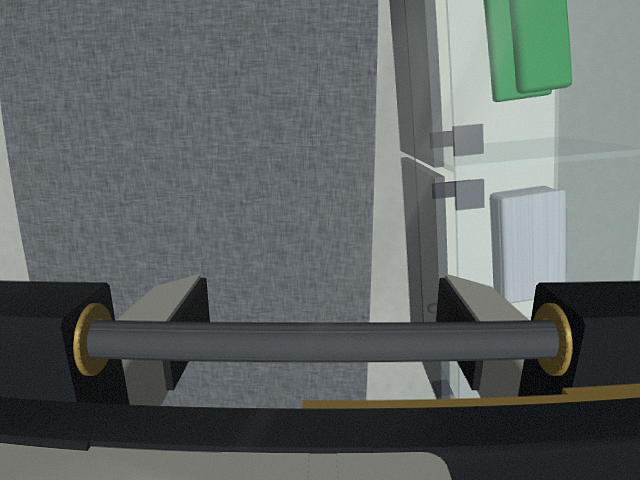

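The punch (green) is at scene pixel (310,322), which puts it in the +y (left) compartment. The tin is in the right one. Next I'll refine the organizer pose by overlaying the model.

```bash
cat >> h.py <<'E'
def org(p,P):
    x,y,a=P; c,s=np.cos(a),np.sin(a); p=np.array(p,float).reshape(-1,3)
    return np.c_[x+c*p[:,0]-s*p[:,1], y+s*p[:,0]+c*p[:,1], p[:,2]]
E
cat > ov.py <<'E'
from h import *
def overlay(n,src,out,P,box,sc):
    im=cv2.imread("pics/"+src)
    r0,r1,c0,c1=box
    im=cv2.resize(im[r0:r1,c0:c1],None,fx=sc,fy=sc,interpolation=cv2.INTER_CUBIC)
    def L(a,b,col):
        q=proj(n,org(np.linspace(a,b,20),P)); q=np.c_[(q[:,1]-c0),(q[:,0]-r0)]*sc
        cv2.polylines(im,[q.astype(np.int32).reshape(-1,1,2)],False,col,1)
    for s in(1,-1):
        for x in(-.078,-.072):
            L([x,s*.003,.124],[x,s*.172,.124],(0,0,255)); L([x,s*.003,.004],[x,s*.172,.004],(0,128,255)); L([x,s*.003,.004],[x,s*.003,.124],(0,255,255))
        L([-.065,s*.175,.124],[.065,s*.175,.124],(255,0,0));L([-.065,s*.175,0],[.065,s*.175,0],(255,0,255))
    L([.065,-.175,.124],[.065,.175,.124],(255,0,0));L([.065,-.175,0],[.065,.175,0],(255,0,255))
    cv2.imwrite("pics/"+out,im)
E
python3 - <<'E'
from ov import *
P=(.673,.046,.107)
overlay("scene","scene0.png","o1.png",P,(180,360,230,410),3.3)
overlay("side","side0.png","o2.png",P,(180,330,270,430),4)
overlay("wrist","wrist0.png","o3.png",P,(0,480,240,640),1.25)
E
```

```text
(no output)
```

View pics/o1.png

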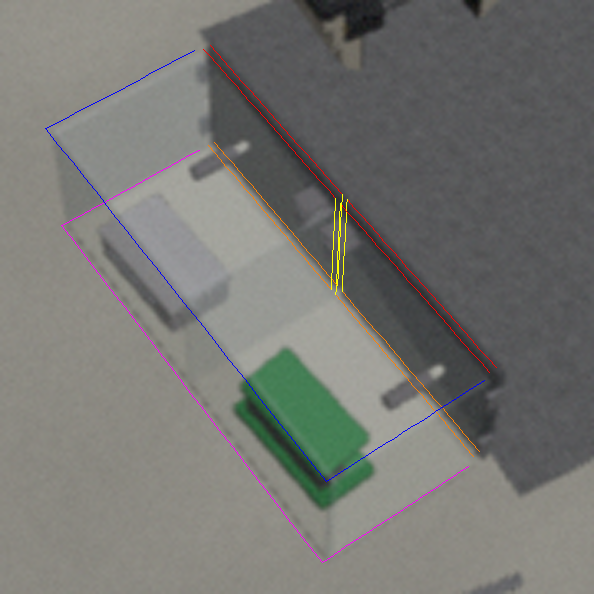

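View pics/o2.png

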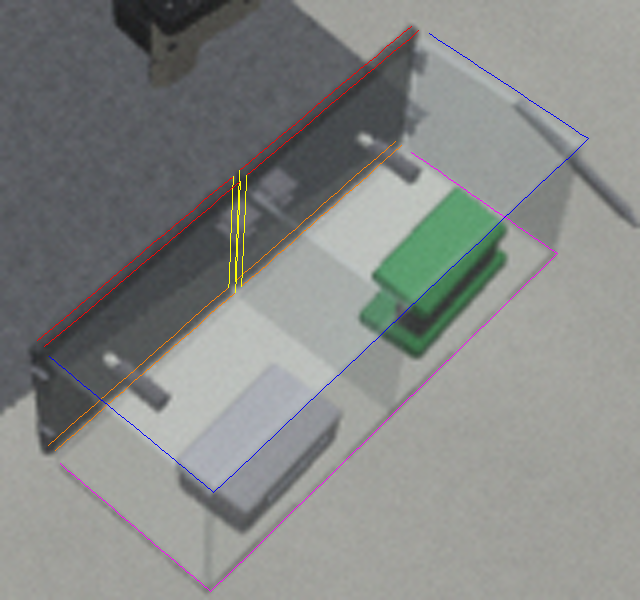

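View pics/o3.png

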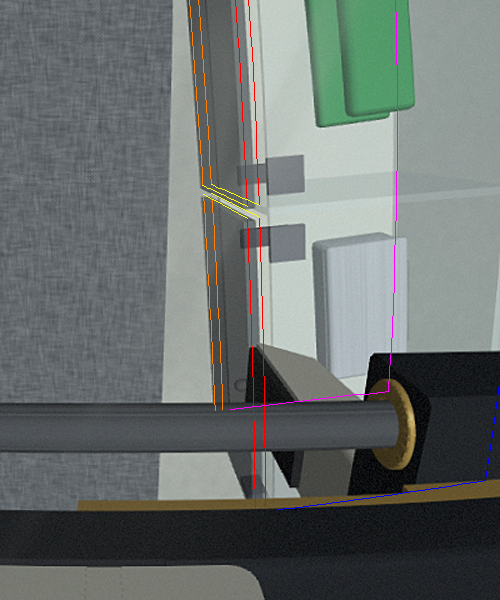

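The model overlay fits to about 2 mm, with pose (0.672, 0.0485, yaw 0.107). I'll close the fingers, align the yaw and move in front of the left door's press point.

Call:
apply_moves(plan=[{"tx": 0.03, "ty": 0, "tz": 0, "yaw": -0.107, "grip": -1}, {"tx": 0.062, "ty": 0, "tz": 0, "yaw": -0.107, "grip": -1}, {"tx": 0.062, "ty": 0.0, "tz": 0, "yaw": -0.107, "grip": -1}, {"tx": 0.062, "ty": 0.0, "tz": 0, "yaw": -0.107, "grip": -1}, {"tx": 0.062, "ty": 0.0, "tz": 0, "yaw": -0.107, "grip": -1}, {"tx": 0.062, "ty": 0.0, "tz": 0, "yaw": -0.107, "grip": -1}, {"tx": 0.062, "ty": 0.0, "tz": 0, "yaw": -0.107, "grip": -1}, {"tx": 0.062, "ty": 0.01, "tz": 0.02, "yaw": -0.107, "grip": -1}], force=20)

```text
time: 2.15
tool_pos: [0.5358, 0.0618, 0.208]
tool_rot: [3.138, 0.0, 1.678]
contact_force: [0.6, 0.6, -0.8]
opening: 0.0164
```

Call:
apply_moves(plan=[{"tx": 0, "ty": 0, "tz": 0, "yaw": 0, "grip": -1}, {"tx": 0, "ty": 0, "tz": 0, "yaw": 0, "grip": -1}, {"tx": 0, "ty": 0, "tz": 0.05, "yaw": 0, "grip": -1}, {"tx": 0, "ty": 0, "tz": 0.1, "yaw": 0, "grip": -1}, {"tx": 0, "ty": 0, "tz": 0.12, "yaw": 0, "grip": -1}, {"tx": 0, "ty": 0.0, "tz": 0.121, "yaw": 0, "grip": -1}])

```text
time: 2.9
tool_pos: [0.5343, 0.062, 0.0851]
tool_rot: [-3.139, -0.0, 1.678]
contact_force: [0.5, -1.0, -0.0]
opening: 0.0008
```

Run:
```python
from h import *
s=robot.observe();print(s["time"],s["tool_pos"],s["opening"],s["contact_force"])
snap("scene","s1.png"); snap("side","e1.png")
for a,b,box in(("s1.png","s1c.png",(150,340,250,440)),("e1.png","e1c.png",(130,320,240,430))):
    im=cv2.imread("pics/"+a)[box[0]:box[1],box[2]:box[3]];cv2.imwrite("pics/"+b,cv2.resize(im,None,fx=3,fy=3))
```

```text
2.9 [0.53432324 0.06203054 0.08510416] 0.000769231726894973 [ 0.52537076 -0.95252493 -0.01065056]
```

View pics/e1c.png

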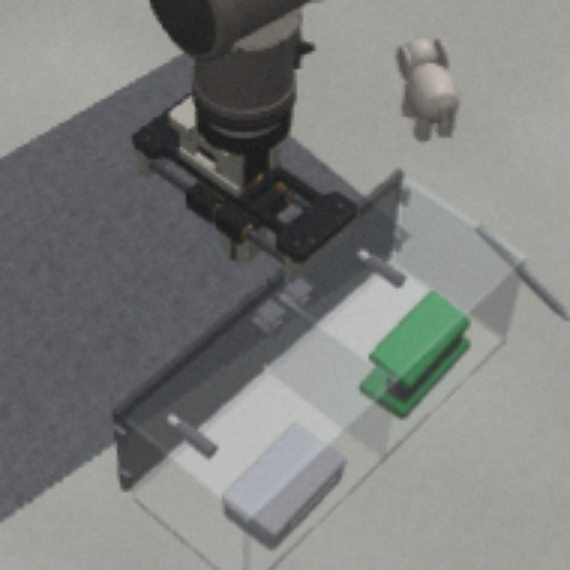

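The fingers are closed 27 mm or more in front of the left door and the gripper body clears the door tops. Approaching now.

Call:
apply_moves(plan=[{"tx": -0.001, "ty": 0.015, "tz": 0, "yaw": 0, "grip": -1}, {"tx": -0.001, "ty": 0.028, "tz": 0, "yaw": 0, "grip": -1}, {"tx": -0.001, "ty": 0.032, "tz": 0, "yaw": 0, "grip": -1}, {"tx": -0.001, "ty": 0.034, "tz": 0, "yaw": 0, "grip": -1}, {"tx": -0.001, "ty": 0.034, "tz": 0, "yaw": 0, "grip": -1}])

```text
time: 3.62
tool_pos: [0.5688, 0.0647, 0.0861]
tool_rot: [3.141, 0.0, 1.678]
contact_force: [0.4, 0.4, -0.6]
opening: 0.0002
```

Call:
apply_moves(plan=[{"tx": 0, "ty": 0.002, "tz": 0, "yaw": 0, "grip": -1}, {"tx": 0, "ty": 0.004, "tz": 0, "yaw": 0, "grip": -1}, {"tx": 0, "ty": 0.006, "tz": 0, "yaw": 0, "grip": -1}, {"tx": 0, "ty": 0.006, "tz": 0, "yaw": 0, "grip": -1}])

```text
time: 4.12
tool_pos: [0.575, 0.0653, 0.0857]
tool_rot: [3.142, 0.0, 1.678]
contact_force: [-3.0, -0.4, 2.1]
opening: 0.0004
```

Call:
apply_moves(plan=[{"tx": 0, "ty": 0.001, "tz": 0, "yaw": 0, "grip": -1}, {"tx": 0, "ty": 0.002, "tz": 0, "yaw": 0, "grip": -1}, {"tx": 0, "ty": 0.002, "tz": 0, "yaw": 0, "grip": -1}])

```text
time: 4.5
tool_pos: [0.576, 0.0654, 0.0857]
tool_rot: [-3.14, 0.0, 1.678]
contact_force: [-5.6, -1.5, 4.9]
opening: 0.0003
```

The force is 5.6 N, above the catch's 2–3 N, so I'll retreat and look.

Call:
apply_moves(plan=[{"tx": 0, "ty": -0.02, "tz": 0, "yaw": 0, "grip": -1}, {"tx": 0, "ty": -0.06, "tz": 0, "yaw": 0, "grip": -1}, {"tx": 0, "ty": -0.1, "tz": 0, "yaw": 0, "grip": -1}, {"tx": 0, "ty": -0.12, "tz": 0, "yaw": 0, "grip": -1}, {"tx": 0, "ty": -0.12, "tz": 0, "yaw": 0, "grip": -1}, {"tx": 0, "ty": -0.12, "tz": 0, "yaw": 0, "grip": -1}])

```text
time: 5.25
tool_pos: [0.4592, 0.0527, 0.0861]
tool_rot: [3.139, 0.0, 1.678]
contact_force: [0.7, -0.5, -0.1]
opening: 0.0006
```

Run:
```python
from h import *
s=robot.observe();print(s["time"],s["tool_pos"],s["opening"],s["contact_force"])
snap("scene","s2.png"); snap("side","e2.png")
ims=[]
for a,box in(("s2.png",(170,360,230,420)),("e2.png",(160,350,240,430))):
    im=cv2.imread("pics/"+a)[box[0]:box[1],box[2]:box[3]];ims.append(cv2.resize(im,(400,400)))
cv2.imwrite("pics/c2.png",np.hstack(ims))
```

```text
5.25 [0.45923458 0.05268198 0.08607336] 0.0005971134604879948 [ 0.72395199 -0.48567697 -0.12518511]
```

View pics/c2.png

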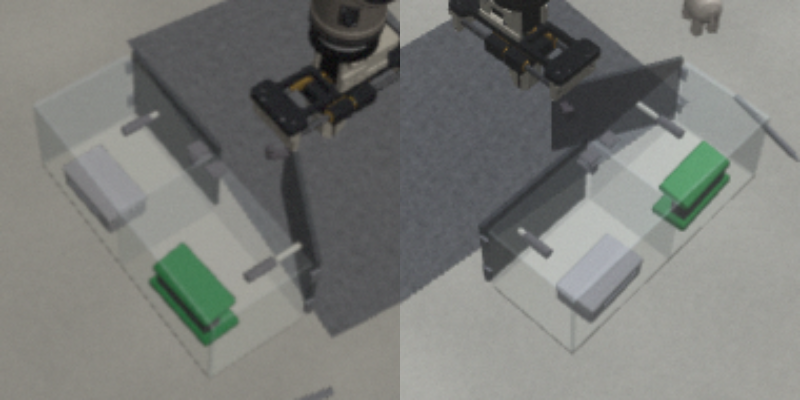

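The left door stands ajar at about 0.5 rad (scene crop: its free edge at (292,155)). The right door is still shut. Next I'll lift over the door and come down behind it, inside the hook's radius.

Call:
apply_moves(plan=[{"tx": 0, "ty": 0, "tz": -0.05, "yaw": 0, "grip": -1}, {"tx": 0, "ty": 0, "tz": -0.09, "yaw": 0, "grip": -1}, {"tx": 0.0, "ty": 0.0, "tz": -0.09, "yaw": 0, "grip": -1}, {"tx": 0.015, "ty": 0.05, "tz": -0.09, "yaw": 0, "grip": -1}, {"tx": 0.031, "ty": 0.1, "tz": -0.09, "yaw": 0, "grip": -1}, {"tx": 0.031, "ty": 0.118, "tz": -0.09, "yaw": 0, "grip": -1}, {"tx": 0.031, "ty": 0.118, "tz": -0.09, "yaw": 0, "grip": -1}, {"tx": 0.031, "ty": 0.118, "tz": -0.07, "yaw": 0, "grip": -1}])

```text
time: 6.35
tool_pos: [0.5716, 0.096, 0.1557]
tool_rot: [3.14, 0.0, 1.678]
contact_force: [-0.4, 0.3, -0.2]
opening: 0.0007
```

Run:
```python
from h import *
s=robot.observe();print(s["time"],s["tool_pos"],s["contact_force"])
p=s["tool_pos"]-np.array([.672,.0485,0]);c,n=np.cos(.107),np.sin(.107);print("org",c*p[0]+n*p[1],-n*p[0]+c*p[1])
snap("scene","s3.png"); snap("side","e3.png"); snap("wrist","w3.png")
ims=[]
for a,box in(("s3.png",(170,360,230,420)),("e3.png",(160,350,240,430))):
    im=cv2.imread("pics/"+a)[box[0]:box[1],box[2]:box[3]];ims.append(cv2.resize(im,(400,400)))
cv2.imwrite("pics/c3.png",np.hstack(ims))
```

```text
6.35 [0.57160196 0.09600766 0.15570763] [-0.37679362  0.33557473 -0.24521574]
org -0.0947502357570445 0.05795806538785706
```

View pics/c3.png

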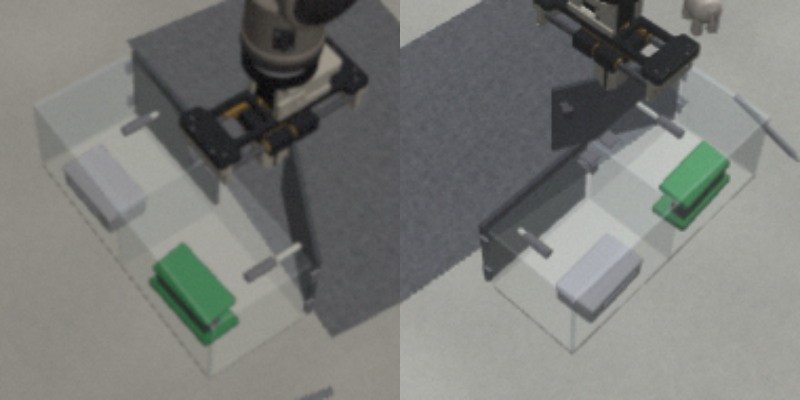

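View pics/w3.png

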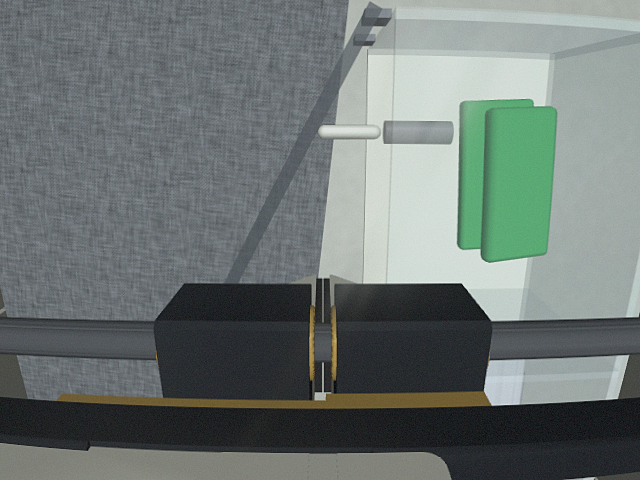

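The fingers are between the ajar door and the case. In the wrist view the door's top edge runs from (40,370) to (270,235). Lowering.

Call:
apply_moves(plan=[{"tx": 0, "ty": 0, "tz": 0.025, "yaw": 0, "grip": -1}, {"tx": 0, "ty": 0, "tz": 0.05, "yaw": 0, "grip": -1}, {"tx": 0.0, "ty": 0.0, "tz": 0.075, "yaw": 0, "grip": -1}, {"tx": 0.0, "ty": 0.0, "tz": 0.075, "yaw": 0, "grip": -1}])

```text
time: 7.0
tool_pos: [0.5703, 0.0959, 0.0798]
tool_rot: [-3.138, -0.0, 1.678]
contact_force: [-0.1, 0.8, 0.4]
opening: 0.0002
```

Call:
apply_moves(plan=[{"tx": 0, "ty": -0.008, "tz": 0, "yaw": 0, "grip": -1}, {"tx": 0, "ty": -0.014, "tz": 0, "yaw": 0, "grip": -1}, {"tx": 0.004, "ty": -0.023, "tz": 0, "yaw": 0, "grip": -1}, {"tx": 0.008, "ty": -0.031, "tz": 0, "yaw": 0, "grip": -1}, {"tx": 0.013, "ty": -0.038, "tz": 0, "yaw": 0, "grip": -1}, {"tx": 0.017, "ty": -0.045, "tz": 0, "yaw": 0, "grip": -1}, {"tx": 0.024, "ty": -0.053, "tz": 0, "yaw": 0, "grip": -1}, {"tx": 0.03, "ty": -0.06, "tz": 0, "yaw": 0, "grip": -1}])

```text
time: 8.0
tool_pos: [0.5081, 0.12, 0.0807]
tool_rot: [-3.141, -0.0, 1.678]
contact_force: [0.2, -1.0, -0.2]
opening: 0.0001
```

Call:
apply_moves(plan=[{"tx": 0.007, "ty": -0.006, "tz": 0, "yaw": 0, "grip": -1}, {"tx": 0.014, "ty": -0.012, "tz": 0, "yaw": 0, "grip": -1}, {"tx": 0.021, "ty": -0.017, "tz": 0, "yaw": 0, "grip": -1}, {"tx": 0.028, "ty": -0.021, "tz": 0, "yaw": 0, "grip": -1}, {"tx": 0.036, "ty": -0.025, "tz": 0, "yaw": 0, "grip": -1}, {"tx": 0.043, "ty": -0.028, "tz": 0, "yaw": 0, "grip": -1}, {"tx": 0.05, "ty": -0.03, "tz": 0, "yaw": 0, "grip": -1}, {"tx": 0.05, "ty": -0.03, "tz": 0, "yaw": 0, "grip": -1}])

```text
time: 9.0
tool_pos: [0.4732, 0.1666, 0.0807]
tool_rot: [-3.141, -0.0, 1.679]
contact_force: [1.4, 0.2, 0.8]
opening: 0.0005
```

Run:
```python
from h import *
s=robot.observe();print(s["time"],s["tool_pos"],s["contact_force"])
p=s["tool_pos"]-np.array([.672,.0485,0]);c,n=np.cos(.107),np.sin(.107);print("org",c*p[0]+n*p[1],-n*p[0]+c*p[1])
snap("scene","s4.png"); snap("side","e4.png")
ims=[]
for a,box in(("s4.png",(180,370,250,440)),("e4.png",(130,320,240,430))):
    im=cv2.imread("pics/"+a)[box[0]:box[1],box[2]:box[3]];ims.append(cv2.resize(im,(400,400)))
cv2.imwrite("pics/c4.png",np.hstack(ims))
```

```text
9.0 [0.47323704 0.16657767 0.08068764] [1.41577401 0.23708294 0.76407917]
org -0.1850160103741737 0.13862945632647414
```

View pics/c4.png

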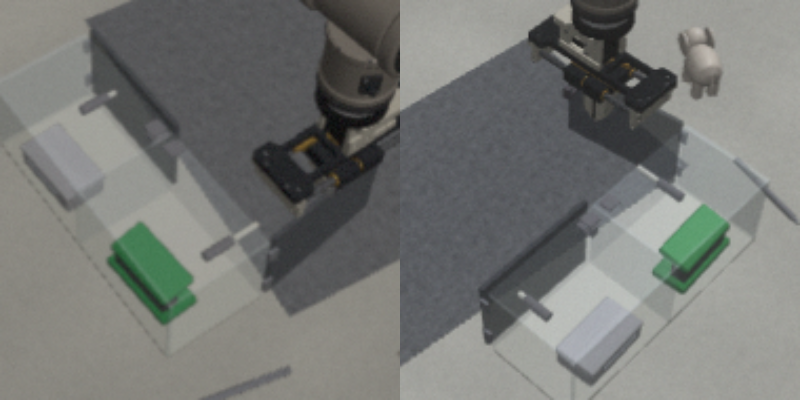

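The door is at about 1.35 rad. I'll push a bit further toward square, back off and lift.

Call:
apply_moves(plan=[{"tx": 0.005, "ty": 0, "tz": 0, "yaw": 0, "grip": -1}, {"tx": 0.01, "ty": 0, "tz": 0, "yaw": 0, "grip": -1}, {"tx": 0.015, "ty": 0, "tz": 0, "yaw": 0, "grip": -1}, {"tx": 0.019, "ty": 0, "tz": 0, "yaw": 0, "grip": -1}, {"tx": 0.021, "ty": 0, "tz": 0, "yaw": 0, "grip": -1}, {"tx": 0.021, "ty": 0, "tz": 0, "yaw": 0, "grip": -1}, {"tx": 0.01, "ty": 0, "tz": 0, "yaw": 0, "grip": -1}, {"tx": -0.01, "ty": 0, "tz": 0, "yaw": 0, "grip": -1}])

```text
time: 10.1
tool_pos: [0.4747, 0.1555, 0.0808]
tool_rot: [3.141, 0.0, 1.679]
contact_force: [0.5, 0.8, 0.1]
opening: 0.0004
```

Call:
apply_moves(plan=[{"tx": -0.02, "ty": 0, "tz": 0, "yaw": 0, "grip": -1}, {"tx": -0.02, "ty": 0, "tz": -0.03, "yaw": 0, "grip": -1}, {"tx": -0.02, "ty": 0, "tz": -0.08, "yaw": 0, "grip": -1}, {"tx": -0.04, "ty": -0.02, "tz": -0.13, "yaw": 0, "grip": -1}, {"tx": -0.09, "ty": -0.03, "tz": -0.15, "yaw": 0, "grip": -1}, {"tx": -0.13, "ty": -0.03, "tz": -0.15, "yaw": 0, "grip": -1}, {"tx": -0.14, "ty": -0.03, "tz": -0.15, "yaw": 0, "grip": -1}, {"tx": -0.14, "ty": -0.03, "tz": -0.15, "yaw": 0, "grip": -1}])

```text
time: 11.1
tool_pos: [0.4596, 0.0133, 0.2304]
tool_rot: [-3.141, -0.001, 1.676]
contact_force: [-0.1, 0.2, -0.2]
opening: 0.0005
```

Run:
```python
from h import *
s=robot.observe();print(s["time"],s["tool_pos"],s["contact_force"])
snap("scene","s5.png"); snap("side","e5.png")
P=(.672,.0485,.107)
for n in("scene","side"):
  for l in("elephant","tape","pen","door_left_press","door_right_press"):
    for q in robot.tip_of(l,n)[:1]:
        w=at_z(n,q["pixel"],.094 if "door" in l else 0); print(n,l,np.round(w,3),round(q["confidence"],2))
ims=[]
for n,a,box in(("scene","s5.png",(150,390,220,460)),("side","e5.png",(130,330,240,440))):
    im=cv2.imread("pics/"+a)
    for th in(1.25,1.57):
        q=proj(n,org([[-.075-r*np.sin(th),.172-r*np.cos(th),.124] for r in(0,.169)],P))
        cv2.line(im,*[tuple(int(v) for v in k[::-1]) for k in q],(0,0,255) if th<1.5 else (0,255,0),1)
    ims.append(cv2.resize(im[box[0]:box[1],box[2]:box[3]],(400,400)))
cv2.imwrite("pics/c5.png",np.hstack(ims))
```

```text
11.1 [0.45955147 0.01326378 0.23044897] [-0.10242487  0.21885699 -0.17347506]
scene elephant [ 0.472  0.373 -0.   ] 0.92
scene tape [ 0.476 -0.373  0.   ] 0.58
scene pen [0.671 0.3   0.   ] 0.49
scene door_left_press [0.434 0.205 0.094] 0.85
scene door_right_press [0.594 0.005 0.094] 0.52
side elephant [0.472 0.364 0.   ] 0.96
side tape [ 0.47  -0.376  0.   ] 0.59
side pen [0.668 0.289 0.   ] 0.51
side door_left_press [ 0.602 -0.121  0.094] 0.6
side door_right_press [0.598 0.007 0.094] 0.6
```

View pics/c5.png

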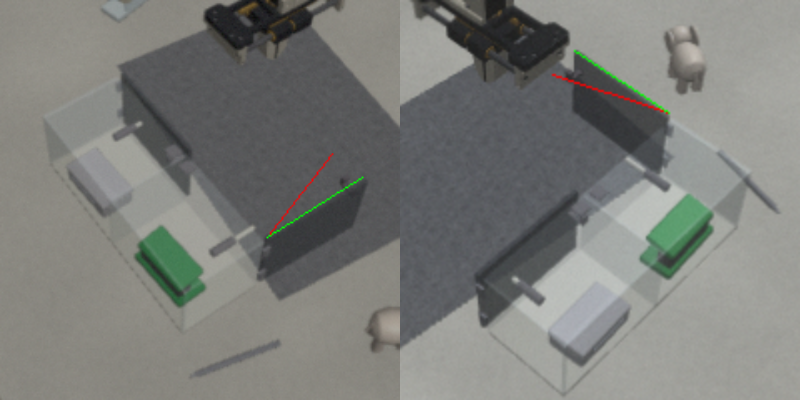

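The left door lies on the 1.57 rad line (green) in both views. The right door is shut, the loose things haven't moved, and the arm is clear.

```bash
python3 -c "
from cell import robot
print(robot.hand_in())"
```

```text
the job is handed in; nothing more can be done
None
```

The left door, in front of the punch, now stands open at about 1.57 rad, square to the front, and I've handed the job in. I pressed it with closed fingers until the catch let go and it sprang to about 0.5 rad. Then I lowered the fingertips behind it, swung it open and retreated; the robot's clock read 11.1 s before the last camera checks.

Last checks:
- **Door:** its top edge lies on the model's 1.57 rad line in both the scene and side views. I took one picture per camera, so I did not separately measure that it was at rest.
- **Right door:** it looks shut in both views.
- **Loose things:** the elephant, tape dispenser and pen were within about 13 mm of their first readings, which is about the networks' scatter. I checked the punch and tin by eye only, and they look unmoved.
- **Arm:** it is clear of everything, with contact force near 0.3 N.

**Disagreement:** in the side view, the network put the left door's press point at the right door (confidence 0.60). The picture contradicts that, so I took it as a false detection.

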